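Cure the rocking corner of a jig plate

TASK

One corner of the jig plate rocks. Press down on the plate's corners with the fingertips until you find the one that dips, press that corner's shim tongue down flat and leave the other three tongues standing, then press firmly on the same corner again to check that it no longer gives. Only press: do not lift or shift the plate, and leave the bearing, piston and bolt beside the bed alone.

Things in the scene. Friction and masses are not known exactly. Their poses are not given: they have to be found in the camera images.
- bed: Fixed grey slab 170 x 290 mm, 10 mm thick; origin at the centre of its underside on the worktop, z up, x away from the robot (turned by up to 0.25 rad), y left. The plate lies over its middle, the shim tongues stick out beyond the plate's left and right edges. A bracket at the middle of each plate side, 44 mm high, keeps the plate in place.
- plate: Loose aluminium jig plate 128 (x) x 145 (y) x 12 mm, about 1 kg; a bearing race (75 mm across, 20 mm high) is fixed on its middle. Origin: centre of its underside, 40 mm above the worktop; top at 52 mm. It lies on four hidden pins, one under each corner point. One, unknown, is 5 mm short: pressed there with over about 2 N the plate dips 4 to 5 mm, and rocks back when let go.
- corner_near_left (a point): Point on the plate's top at its near left corner, right above the support pin: -50, +60, +12 mm in the plate's frame; where to press this corner.
- corner_near_right (a point): Point on the plate's top at its near right corner, right above the support pin: -50, -60, +12 mm in the plate's frame; where to press this corner.
- corner_far_left (a point): Point on the plate's top at its far left corner, right above the support pin: +50, +60, +12 mm in the plate's frame; where to press this corner.
- corner_far_right (a point): Point on the plate's top at its far right corner, right above the support pin: +50, -60, +12 mm in the plate's frame; where to press this corner.
- shim_near_left (a joint): Hinge of the near left corner's rocker shim, rad: about 0 = tongue standing up at 21 degrees (as found), 0.36 = tongue flat (level). Hinge line along the bed's x, 76 mm from its middle, 20 mm up. Pressing the tongue flat raises this corner's support pin by 5 mm: right for the short pin, but it jacks a firm corner up. It stays put, takes about 10 N at its press point, and holds against about 15 N on the corner.
- shim_near_right (a joint): Hinge of the near right corner's rocker shim, rad: about 0 = tongue standing up at 21 degrees (as found), 0.36 = tongue flat (level). Hinge line along the bed's x, 76 mm from its middle, 20 mm up. Pressing the tongue flat raises this corner's support pin by 5 mm: right for the short pin, but it jacks a firm corner up. It stays put, takes about 10 N at its press point, and holds against about 15 N on the corner.
- shim_far_left (a joint): Hinge of the far left corner's rocker shim, rad: about 0 = tongue standing up at 21 degrees (as found), 0.36 = tongue flat (level). Hinge line along the bed's x, 76 mm from its middle, 20 mm up. Pressing the tongue flat raises this corner's support pin by 5 mm: right for the short pin, but it jacks a firm corner up. It stays put, takes about 10 N at its press point, and holds against about 15 N on the corner.
- shim_far_right (a joint): Hinge of the far right corner's rocker shim, rad: about 0 = tongue standing up at 21 degrees (as found), 0.36 = tongue flat (level). Hinge line along the bed's x, 76 mm from its middle, 20 mm up. Pressing the tongue flat raises this corner's support pin by 5 mm: right for the short pin, but it jacks a firm corner up. It stays put, takes about 10 N at its press point, and holds against about 15 N on the corner.
- tongue_near_left (a point): Press point on top of the near left shim's tongue, 44 mm out from its hinge. The tongue is a steel strip 22 mm wide, 4 mm thick, from 6 to 58 mm out from the hinge. The point is about 37 mm above the worktop with the tongue up, 22 mm with it flat, and moves out by 2 mm on the way.
- tongue_near_right (a point): Press point on top of the near right shim's tongue, 44 mm out from its hinge. The tongue is a steel strip 22 mm wide, 4 mm thick, from 6 to 58 mm out from the hinge. The point is about 37 mm above the worktop with the tongue up, 22 mm with it flat, and moves out by 2 mm on the way.
- tongue_far_left (a point): Press point on top of the far left shim's tongue, 44 mm out from its hinge. The tongue is a steel strip 22 mm wide, 4 mm thick, from 6 to 58 mm out from the hinge. The point is about 37 mm above the worktop with the tongue up, 22 mm with it flat, and moves out by 2 mm on the way.
- tongue_far_right (a point): Press point on top of the far right shim's tongue, 44 mm out from its hinge. The tongue is a steel strip 22 mm wide, 4 mm thick, from 6 to 58 mm out from the hinge. The point is about 37 mm above the worktop with the tongue up, 22 mm with it flat, and moves out by 2 mm on the way.
- bearing: Bystander: ball bearing, 47 mm across, 14 mm high, lying beyond the bed; origin at the centre of its underside.
- piston: Bystander: piston, 68 mm across, 59 mm high, standing beyond the bed; origin at the centre of its underside.
- bolt: Bystander: hexagon bolt, 42 mm long, 16 mm high, lying on the robot's side of the bed; origin at its underside.

How it is judged:
On the way, in this order (a step that is already met when the one before it is completed fails the run):
1. the rocking corner is found: pressed by the fingers it dips by over 3 mm (contact force between the fingers and plate above 1 N and height (world z) of any of corner_near_left, corner_near_right, corner_far_left, corner_far_right below 0.049 m), for 0.1 s.
2. a shim tongue is pressed flat (((value of joint shim_near_left above 0.31 rad and value of joint each of shim_near_right, shim_far_left, shim_far_right below 0.12 rad) or (value of joint shim_near_right above 0.31 rad and value of joint each of shim_near_left, shim_far_left, shim_far_right below 0.12 rad) or (value of joint shim_far_left above 0.31 rad and value of joint each of shim_near_left, shim_near_right, shim_far_right below 0.12 rad) or (value of joint shim_far_right above 0.31 rad and value of joint each of shim_near_left, shim_near_right, shim_far_left below 0.12 rad))), for 0.2 s.
3. the corner of the flat shim is pressed again with over 3 N and stays up (((value of joint shim_near_left above 0.31 rad and contact force between the fingers and plate above 3 N and horizontal distance between the grasp point and corner_near_left below 0.05 m and height (world z) of corner_near_left above 0.0495 m) or (value of joint shim_near_right above 0.31 rad and contact force between the fingers and plate above 3 N and horizontal distance between the grasp point and corner_near_right below 0.05 m and height (world z) of corner_near_right above 0.0495 m) or (value of joint shim_far_left above 0.31 rad and contact force between the fingers and plate above 3 N and horizontal distance between the grasp point and corner_far_left below 0.05 m and height (world z) of corner_far_left above 0.0495 m) or (value of joint shim_far_right above 0.31 rad and contact force between the fingers and plate above 3 N and horizontal distance between the grasp point and corner_far_right below 0.05 m and height (world z) of corner_far_right above 0.0495 m))), for 0.2 s.
At the end, for the whole second after the job is handed in: Exactly one shim is flat (over 0.31 rad) and the other three still stand (under 0.12 rad); the plate rests level (within 0.015 rad, which it does not if a firm corner was jacked up) on its pins, at its height within 2.5 mm (((value of joint shim_near_left above 0.31 rad and value of joint each of shim_near_right, shim_far_left, shim_far_right below 0.12 rad) or (value of joint shim_near_right above 0.31 rad and value of joint each of shim_near_left, shim_far_left, shim_far_right below 0.12 rad) or (value of joint shim_far_left above 0.31 rad and value of joint each of shim_near_left, shim_near_right, shim_far_right below 0.12 rad) or (value of joint shim_far_right above 0.31 rad and value of joint each of shim_near_left, shim_near_right, shim_far_left below 0.12 rad)) and angle between plate's own z axis and vertical below 0.015 rad and linear speed of plate below 0.01 m/s and height (world z) of plate between 0.037 and 0.0425 m); the robot touches nothing.
It fails at once if the plate is lifted or shifted (height (world z) of plate above 0.052 m or horizontal distance between plate and bed above 0.012 m).
It fails at once if a bystander is moved by over 20 mm (distance of any of bearing, piston, bolt from where it was at the start of the episode above 0.02 m).
It also fails if it takes over 51 s, if anything falls off the work surface, if the arm or the gripper's body presses on something with over 40 N, if the wrist force passes 120 N, or if a joint passes its speed limit or range.

ROBOT

A 7-joint arm with a two-finger parallel gripper is mounted at the origin on a cart in front of the work surface, level with it; the furniture and walls round the work are solid. World frame = base frame: x ahead of the robot, y to its left, z up, the work surface at z = 0. Lengths are in m, angles in rad, forces in N, time in s.
With the tool pointing down it reaches from about 0.4 to 0.925 m from the base axis. Payload 4.1 kg.
Tool frame: the origin (TCP) lies on the centre line of the jaws, within the pads' length; the fingertips stand ctrl.tips_ahead ahead of it and the grasp point (between the pads) lies 11 mm behind it (ctrl.tips_ahead is the distance from the TCP to the fingertips, in m); z points along the fingers, y is the line along which they close (so a half turn about z gives the same grasp; the last joint's range is limited). The gripper opens to 85 mm and grips with 20 to 120 N. Pads are 22 mm wide; open, the fingers measure 114 mm over their backs; the gripper's body (76 mm by 85 mm) begins 54 mm behind the grasp point. The pads swing forward as they close: fully open they stand 13 mm farther back than shut.
Start: joints at [1.149, 0.398, 0.045, 1.537, -0.019, 1.207, -0.051], TCP at [0.206, -0.616, 0.206] pointing down, gripper open.
Joint ranges: [-2.82, 2.82], [-0.49, 2.23], [-1.37, 1.46], [0, 2.46], [-1.36, 4.5], [0.23, 2], [-2.94, 2.94]. Speed limits (rad/s): [2.57, 2.57, 3.14, 3.14, 3.14, 3.14, 3.14].

INTERFACE

Orientations are given as a unit quaternion [w, x, y, z].
In Python, from workcell import ctrl gives the robot as it stands. The module is installed in compiled form; this text tells all that it offers.
- The arm moves only by the tool apply_moves, never from a script. Its argument "targets" is a list of rows, each an object of numbers: "tx", "ty", "tz": the shift along the tool's x, y, z in mm; "spin": the turn about the tool's z in degrees; "claw": the opening, from 0 (shut) to 1 (fully open). A call has 1 to 20 rows; each row shifts and turns the commanded pose from where the row before left it, along the tool's axes as they then stand; what a row does not reach is not made up. A row lasts 1/8 s, in which the tool goes at most 62.5 mm and 10.7 degrees, less where a joint would pass 70% of its speed; a pose out of reach is approached as far as the arm can. A call is refused whole if a number of a shift passes 62.5 or a number of a turn 10.7, either way. A call with a gripper value outside its range is refused whole. The fingers move at their own pace and stop on an object; "force" is the grip in N (left out, the last holds). Time passes only in rows, so rows that do not move let the fingers close. It gives the time, the measured TCP pose, the force, the opening and the grip force at its end, in the units of the state.
- ctrl.sense(): the state, without advancing time (a new reading comes with each control period).
- ctrl.get_image(name): name is "side" or "top"; returns a dict with "frame" (384x512x3 uint8, red, green, blue), "intrinsics" (3x3 intrinsics, pixels), "dist" ([k1, k2, p1, p2, k3] as OpenCV has them; the pictures are not rectified), "extrinsics" (4x4, takes a point from world to camera coordinates). Camera axes: x right, y down, z forward; pixel columns grow to the right and rows downward; lengths in m; the calibration is good to about 2 mm. A picture is of the moment at which its call begins. There is no depth.
- ctrl.hand_in(): hands the job in; it is judged then, once.
Trained networks look in a picture, given as the dict that the camera call returned (one of the last four; its "shot" number tells which), for a name from the list of things; names that differ only in an ending like _2 or _b are one class to them, and where a whole thing is asked for, a point or a joint stands for the part that bears it (a point fixed in the world has none). Each returns a list of dicts, best first, with "score" (0 to 1); they miss things now and then, are a little off and sometimes report something else, mostly with a low value. They report only what shows in the picture. A call takes as long as a camera call.
- ctrl.look_for(picture, target): "location" ([column, row] as shares, 0 to 1, of the picture: columns of its width, rows of its height, amid what is visible of it).
- ctrl.spot_point(picture, target): "location" ([column, row] as shares, 0 to 1, of the picture: columns of its width, rows of its height: a listed point, or the origin of a listed thing).
The state is a dict: "time_s": time; "qpos": joint angles; "joint_vel": joint speeds; "tau": joint torques, N m; "eef_pos": TCP position; "eef_rot": TCP orientation; "contact_force": force on the tool from outside, world axes, zero at the start; "moment": the same for the moment, N m; "width": finger opening in m; "grasp_force": force on a finger pad.
Only numpy, scipy, OpenCV 4.12 (cv2) and the standard library are available. Lean on these libraries where they do the work, as an engineer would, in place of code of your own. Each camera call takes 0.05 s, during which the arm holds its last target. There are 200 camera calls.

## Working session

There is one attempt and no reset: what is moved stays moved. The work goes in short steps, Python scripts to look and compute and a tool call to move; the robot and the scene stay as the last step left them, time stands still between calls to the robot, and variables do not carry over. Pictures are saved under pics/ and viewed, at most 10 in all, crops included, and the job is handed in when it is done.

Besides the shell and the picture viewer there is one more tool, called after "Emit:" as name([rows], argument=value, ...), one row to a line, values as JSON. apply_moves: Moves the arm, as the interface text tells. Its arguments: {"type":"object","properties":{"targets":{"type":"array","items":{"type":"object","properties":{"tx":{"type":"number"},"ty":{"type":"number"},"tz":{"type":"number"},"spin":{"type":"number"},"claw":{"type":"number"}}}},"force":{"type":"number"}},"required":["targets"]}

```bash
mkdir -p pics; cat > h.py <<'E'
import numpy as np, cv2
from workcell import ctrl
def ray(p,uv):
    E=np.array(p["extrinsics"]);K=np.array(p["intrinsics"],float);d=np.array(p["dist"],float)
    n=cv2.undistortPoints(np.array([[uv]],float),K,d)[0,0]
    R=E[:3,:3];return -R.T@E[:3,3],R.T@np.array([n[0],n[1],1])
def atz(p,loc,z):
    h,w=p["frame"].shape[:2];o,d=ray(p,[loc[0]*w,loc[1]*h]);return o+d*(z-o[2])/d[2]
E
python3 - <<'E'
from h import *
np.set_printoptions(precision=4,suppress=True)
s=ctrl.sense();print({k:s[k] for k in("time_s","eef_pos","eef_rot","contact_force","width")},ctrl.tips_ahead)
for c in("top","side"):
    p=ctrl.get_image(c);cv2.imwrite(f"pics/{c}0.png",p["frame"][:,:,::-1])
    for n,z in [("plate",.04),("bed",0)]+[(f"corner_{a}_{b}",.052) for a in("near","far") for b in("left","right")]+[(f"tongue_{a}_{b}",.037) for a in("near","far") for b in("left","right")]+[("bearing",0),("piston",0),("bolt",0)]:
        print(c,n,[(round(r["score"],2),atz(p,r["location"],z)[:2]) for r in ctrl.spot_point(p,n)[:2]])
E
```

```text
{'time_s': 0.0, 'eef_pos': array([ 0.206 , -0.6158,  0.2052]), 'eef_rot': array([-0.0009,  0.987 ,  0.1607, -0.0002]), 'contact_force': array([ 0.0614, -1.001 ,  0.8603]), 'width': 0.08542639456540155} 0.008
top plate [(0.67, array([0.5234, 0.1197]))]
top bed []
top corner_near_left [(0.69, array([0.4839, 0.1724]))]
top corner_near_right [(0.57, array([0.4835, 0.0574])), (0.16, array([0.644 , 0.0804]))]
top corner_far_left [(0.86, array([0.5834, 0.181 ])), (0.22, array([0.4864, 0.0075]))]
top corner_far_right [(0.73, array([0.5871, 0.0619]))]
top tongue_near_left [(0.71, array([0.5922, 0.0654])), (0.5, array([0.4814, 0.2257]))]
top tongue_near_right [(0.52, array([ 0.4819, -0.0006]))]
top tongue_far_left [(0.42, array([0.6703, 0.1816]))]
top tongue_far_right [(0.65, array([0.5795, 0.0099]))]
top bearing [(0.54, array([0.6569, 0.0711]))]
top piston [(0.75, array([0.6768, 0.1927]))]
top bolt [(0.42, array([0.41  , 0.0987])), (0.24, array([0.6774, 0.1847]))]
side plate [(0.58, array([0.5328, 0.1197]))]
side bed [(0.72, array([0.5353, 0.1174]))]
side corner_near_left [(0.75, array([0.4771, 0.1741])), (0.59, array([0.6434, 0.1228]))]
side corner_near_right [(0.73, array([0.4854, 0.0528]))]
side corner_far_left [(0.8, array([0.5763, 0.1699])), (0.21, array([0.6386, 0.1184]))]
side corner_far_right [(0.96, array([0.5832, 0.0592]))]
side tongue_near_left [(0.62, array([0.4795, 0.2269]))]
side tongue_near_right [(0.62, array([ 0.4867, -0.0046]))]
side tongue_far_left [(0.58, array([0.5782, 0.2336]))]
side tongue_far_right [(0.48, array([0.5856, 0.0007])), (0.25, array([0.6338, 0.0319]))]
side bearing [(0.86, array([0.6614, 0.0752])), (0.49, array([0.5959, 0.2825]))]
side piston [(0.61, array([0.6781, 0.1741]))]
side bolt [(0.63, array([0.4137, 0.095 ]))]
```

View pics/top0.png

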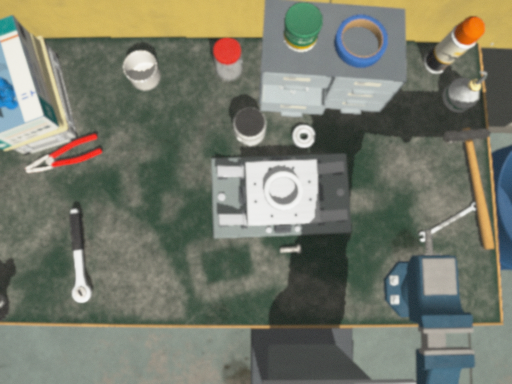

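View pics/side0.png

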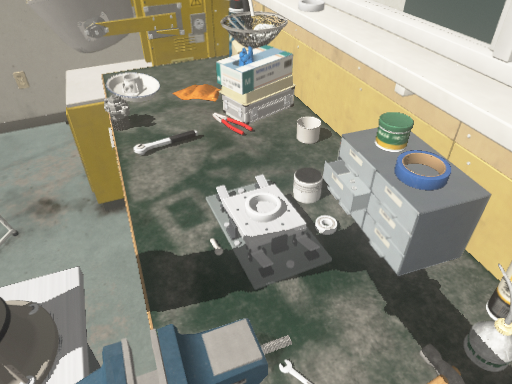

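```bash
python3 - <<'E'
from h import *
from scipy.optimize import least_squares
# fit pose to detections averaged
D={(-50,60):[(.4839,.1724),(.4771,.1741)],(-50,-60):[(.4835,.0574),(.4854,.0528)],(50,60):[(.5834,.181),(.5763,.1699)],(50,-60):[(.5871,.0619),(.5832,.0592)],
(-50,117):[(.4814,.2257),(.4795,.2269)],(-50,-117):[(.4819,-.0006),(.4867,-.0046)],(50,117):[(.5782,.2336)],(50,-117):[(.5795,.0099),(.5856,.0007)],(0,0):[(.5353,.1174),(.5328,.1197)]}
L=[(np.array(k)/1e3,np.array(v)) for k,vs in D.items() for v in vs]
def T(x,k):
    c,s=np.cos(x[2]),np.sin(x[2]);return x[:2]+np.array([c*k[0]-s*k[1],s*k[0]+c*k[1]])
r=least_squares(lambda x:np.concatenate([T(x,k)-v for k,v in L]),[.53,.118,0],loss="soft_l1",f_scale=.003)
print(r.x,np.abs(r.fun).max())
for k in D:print(k,T(r.x,np.array(k)/1e3).round(4))
E
```

```text
[0.53247069 0.11629611 0.03040526] 0.009029779467378188
(-50, 60) [0.4807 0.1747]
(-50, -60) [0.4843 0.0548]
(50, 60) [0.5806 0.1778]
(50, -60) [0.5843 0.0578]
(-50, 117) [0.4789 0.2317]
(-50, -117) [ 0.4861 -0.0022]
(50, 117) [0.5789 0.2348]
(50, -117) [0.586  0.0009]
(0, 0) [0.5325 0.1163]
```

The top view shows the bed at about cols 212–350, rows 152–238, nearly square to the base. The bolt is at (290,248), the bearing at (303,136), the piston at (249,125), and the vise lies lower right at (430,290). The side view agrees, so the fitted yaw of 0.03 rad is plausible. I'll lift clear first, align the tool and shut the fingers.

Emit:
apply_moves([
  {"tz": -40, "spin": 10, "claw": 0},
  {"tz": -50, "spin": 6.7, "claw": 0},
  {"tz": -50, "claw": 0},
  {"claw": 0},
  {"claw": 0},
], force=40)

```text
$.targets[0]: bad value
```

```bash
cat >> h.py <<'E'
G={"NL":(.4807,.1747),"NR":(.4843,.0548),"FL":(.5806,.1778),"FR":(.5843,.0578),"C":(.5325,.1163),"tNL":(.4789,.2317),"tNR":(.4861,-.0022),"tFL":(.5789,.2348),"tFR":(.586,.0009)}
def st():
    from scipy.spatial.transform import Rotation as R
    s=ctrl.sense();q=s["eef_rot"];M=R.from_quat([q[1],q[2],q[3],q[0]]).as_matrix()
    p=np.array(s["eef_pos"]);print("t",s["time_s"],"pos",p.round(4),"tipz",round(p[2]+M[2,2]*ctrl.tips_ahead,4),"x",M[:,0].round(3),"z",M[:,2].round(3),"F",np.round(s["contact_force"],1),"w",round(s["width"],4),"ta",ctrl.tips_ahead)
    for k,g in G.items():print(k,"tool xy mm",(M.T@(np.array([*g,p[2]])-p)*1e3).round(1)[:2])
E
python3 -c "from h import *;st()"
```

```text
t 1.4 pos [ 0.2062 -0.6165  0.2062] tipz 0.1982 x [0.948 0.317 0.   ] z [ 0. -0. -1.] F [0.3 0.5 0.4] w 0.0854 ta 0.008
NL tool xy mm [ 511.3 -663.2]
NR tool xy mm [ 476.7 -548.3]
FL tool xy mm [ 607.  -634.4]
FR tool xy mm [ 572.5 -519.5]
C tool xy mm [ 541.9 -591.4]
tNL tool xy mm [ 527.7 -717.8]
tNR tool xy mm [ 460.3 -493.7]
tFL tool xy mm [ 623.5 -689. ]
tFR tool xy mm [ 556. -465.]
```

Emit:
apply_moves([
  {"tx": 0, "ty": 0, "tz": -40, "spin": 10, "claw": 0},
  {"tx": 0, "ty": 0, "tz": -50, "spin": 6.7, "claw": 0},
  {"tx": 0, "ty": 0, "tz": -50, "spin": 0, "claw": 0},
  {"tx": 0, "ty": 0, "tz": 0, "spin": 0, "claw": 0},
  {"tx": 0, "ty": 0, "tz": 0, "spin": 0, "claw": 0},
], force=40)

```text
time_s: 2.02
eef_pos: [0.2062, -0.6161, 0.3456]
eef_rot: [-0.0, 1.0, 0.016, -0.0]
contact_force: [0.5, -0.2, -0.4]
width: 0.0002
grasp_force: 0.0
```

```bash
python3 -c "from h import *;st()"
```

```text
t 2.025 pos [ 0.2062 -0.6161  0.3456] tipz 0.3376 x [ 1.     0.032 -0.   ] z [-0.     0.001 -1.   ] F [ 0.5 -0.2 -0.4] w 0.0002 ta 0.008
NL tool xy mm [ 299.3 -781.8]
NR tool xy mm [ 299.1 -661.8]
FL tool xy mm [ 399.3 -781.7]
FR tool xy mm [ 399.2 -661.7]
C tool xy mm [ 349.3 -721.8]
tNL tool xy mm [ 299.3 -838.8]
tNR tool xy mm [ 299.1 -604.8]
tFL tool xy mm [ 399.4 -838.7]
tFR tool xy mm [ 399.1 -604.7]
```

Emit:
apply_moves([
  {"tx": 25, "ty": -41, "tz": 0, "spin": 0, "claw": 0},
  {"tx": 25, "ty": -41, "tz": 0, "spin": 0, "claw": 0},
  {"tx": 25, "ty": -41, "tz": 0, "spin": 0, "claw": 0},
  {"tx": 25, "ty": -41, "tz": 0, "spin": 0, "claw": 0},
  {"tx": 25, "ty": -41, "tz": 0, "spin": 0, "claw": 0},
  {"tx": 25, "ty": -41, "tz": 0, "spin": 0, "claw": 0},
  {"tx": 25, "ty": -41, "tz": 0, "spin": 0, "claw": 0},
  {"tx": 25, "ty": -41, "tz": 0, "spin": 0, "claw": 0},
  {"tx": 25, "ty": -41, "tz": 0, "spin": 0, "claw": 0},
  {"tx": 25, "ty": -41, "tz": 0, "spin": 0, "claw": 0},
  {"tx": 25, "ty": -41, "tz": 0, "spin": 0, "claw": 0},
  {"tx": 25, "ty": -41, "tz": 0, "spin": 0, "claw": 0},
  {"tx": 25, "ty": -41, "tz": 0, "spin": 0, "claw": 0},
  {"tx": 25, "ty": -41, "tz": 0, "spin": 0, "claw": 0},
  {"tx": 25, "ty": -41, "tz": 0, "spin": 0, "claw": 0},
  {"tx": 24, "ty": -46, "tz": 0, "spin": 0, "claw": 0},
  {"tx": 0, "ty": 0, "tz": 0, "spin": 0, "claw": 0},
  {"tx": 0, "ty": 0, "tz": 0, "spin": 0, "claw": 0},
])

```text
time_s: 4.28
eef_pos: [0.5835, 0.0559, 0.3444]
eef_rot: [0.001, 1.0, 0.016, -0.002]
contact_force: [0.2, -0.7, -0.4]
width: -0.0003
grasp_force: 0.0
```

```bash
python3 -c "from h import *;st()"
```

```text
t 4.275 pos [0.5835 0.0559 0.3444] tipz 0.3364 x [ 1.     0.031 -0.003] z [-0.003 -0.001 -1.   ] F [ 0.2 -0.7 -0.4] w -0.0003 ta 0.008
NL tool xy mm [ -99.1 -121.9]
NR tool xy mm [-99.2  -2. ]
FL tool xy mm [   0.9 -121.9]
FR tool xy mm [ 0.8 -1.8]
C tool xy mm [-49.1 -61.9]
tNL tool xy mm [ -99.1 -178.9]
tNR tool xy mm [-99.2  55.1]
tFL tool xy mm [   1.  -178.9]
tFR tool xy mm [ 0.8 55.1]
```

Emit:
apply_moves([
  {"tx": 1, "ty": -2, "tz": 50, "spin": 0, "claw": 0},
  {"tx": 0, "ty": 0, "tz": 50, "spin": 0, "claw": 0},
  {"tx": 0, "ty": 0, "tz": 50, "spin": 0, "claw": 0},
  {"tx": 0, "ty": 0, "tz": 50, "spin": 0, "claw": 0},
  {"tx": 0, "ty": 0, "tz": 40, "spin": 0, "claw": 0},
  {"tx": 0, "ty": 0, "tz": 20, "spin": 0, "claw": 0},
  {"tx": 0, "ty": 0, "tz": 0, "spin": 0, "claw": 0},
  {"tx": 0, "ty": 0, "tz": 0, "spin": 0, "claw": 0},
])

```text
time_s: 5.28
eef_pos: [0.5858, 0.0577, 0.0871]
eef_rot: [0.0, 1.0, 0.015, 0.001]
contact_force: [0.4, 0.7, 0.9]
width: -0.0001
grasp_force: 0.0
```

```bash
python3 - <<'E'
from h import *
st();p=ctrl.get_image("side");f=p["frame"][160:310,180:360];cv2.imwrite("pics/s1.png",cv2.resize(f[:,:,::-1],None,fx=4,fy=4,interpolation=2))
E
```

```text
t 5.275 pos [0.5858 0.0577 0.0871] tipz 0.0791 x [1.    0.03  0.001] z [ 0.002 -0.    -1.   ] F [0.4 0.7 0.9] w -0.0001 ta 0.008
NL tool xy mm [-101.6 -120.1]
NR tool xy mm [-1.016e+02 -1.000e-01]
FL tool xy mm [  -1.7 -120.2]
FR tool xy mm [-1.5 -0.1]
C tool xy mm [-51.6 -60.1]
tNL tool xy mm [-101.7 -177.1]
tNR tool xy mm [-101.5   56.9]
tFL tool xy mm [  -1.7 -177.2]
tFR tool xy mm [-1.5 56.8]
```

View pics/s1.png

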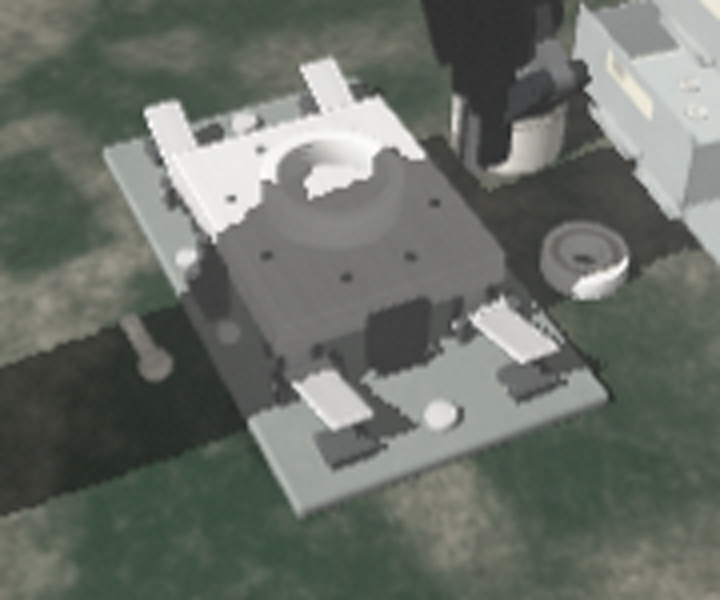

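The close view shows the plate's far right corner at about (505,265) in the crop and the fingertips at (485,168). I'll project my expected points to compare.

```bash
python3 - <<'E'
from h import *
p=ctrl.get_image("side")
def pr(P):
    E=np.array(p["extrinsics"]);return (cv2.projectPoints(np.array([P],float),cv2.Rodrigues(E[:3,:3])[0],E[:3,3],np.array(p["intrinsics"],float),np.array(p["dist"],float))[0][0,0]-[180,160])*4
s=ctrl.sense();t=s["eef_pos"]
for dz in(0,.008,.021):print("tip",dz,pr([t[0],t[1],t[2]-dz]).round())
f=p["frame"][160:310,180:360];f=cv2.resize(f[:,:,::-1],None,fx=4,fy=4,interpolation=2)
c,sn=np.cos(.0304),np.sin(.0304)
P=[pr([.5325+c*a-sn*b,.1163+sn*a+c*b,.052]).astype(int) for a,b in((-.064,.0725),(.064,.0725),(.064,-.0725),(-.064,-.0725))]
print(P);cv2.polylines(f,[np.array(P)],True,(0,0,255),1)
for k,g in G.items():
    u=pr([*g,.052 if k[0]!="t" else .037]);cv2.circle(f,(int(u[0]),int(u[1])),4,(255,0,255),-1)
for dz in(.008,.021):
  u=pr([t[0],t[1],t[2]-dz]);cv2.circle(f,(int(u[0]),int(u[1])),4,(0,255,255),-1)
cv2.imwrite("pics/s2.png",f)
E
```

```text
tip 0 [476. 192.]
tip 0.008 [475. 204.]
tip 0.021 [474. 223.]
[array([169, 150]), array([380,  92]), array([505, 253]), array([270, 328])]
```

View pics/s2.png

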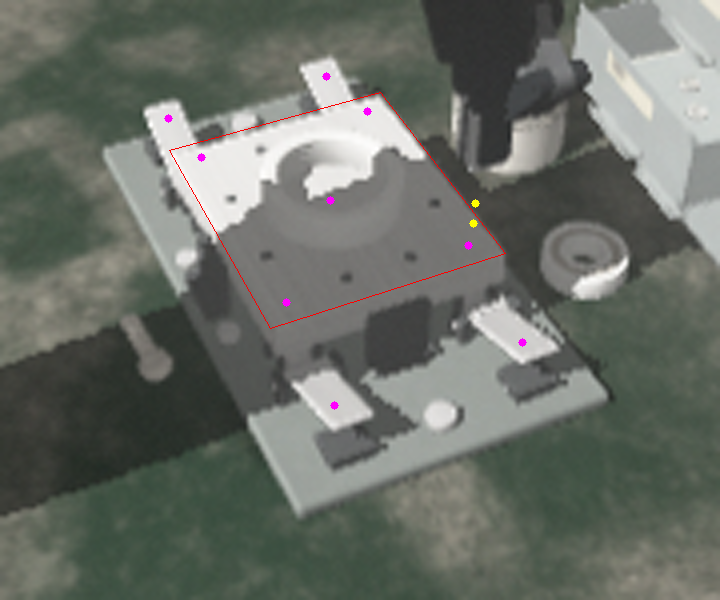

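The fitted outline lies on the plate. The visible fingertips look higher than computed, so I'll descend in small steps and feel for contact.

Emit:
apply_moves([
  {"tx": -2, "ty": 0, "tz": 8, "spin": 0, "claw": 0},
  {"tx": 0, "ty": 0, "tz": 8, "spin": 0, "claw": 0},
  {"tx": 0, "ty": 0, "tz": 4, "spin": 0, "claw": 0},
  {"tx": 0, "ty": 0, "tz": 0, "spin": 0, "claw": 0},
  {"tx": 0, "ty": 0, "tz": 0, "spin": 0, "claw": 0},
])

```text
time_s: 6.0
eef_pos: [0.5834, 0.0588, 0.0663]
eef_rot: [0.0, 1.0, 0.016, 0.0]
contact_force: [0.4, -0.1, -0.3]
width: 0.0003
grasp_force: 0.0
```

```bash
python3 - <<'E'
from h import *
p=ctrl.get_image("side")
def pr(P):
    E=np.array(p["extrinsics"]);return (cv2.projectPoints(np.array([P],float),cv2.Rodrigues(E[:3,:3])[0],E[:3,3],np.array(p["intrinsics"],float),np.array(p["dist"],float))[0][0,0]-[180,110])*4
s=ctrl.sense();t=s["eef_pos"]
f=p["frame"][110:260,180:360];f=cv2.resize(f[:,:,::-1],None,fx=4,fy=4,interpolation=2)
for dz in(.008,-.084):
  u=pr([t[0],t[1],t[2]-dz]);cv2.circle(f,(int(u[0]),int(u[1])),4,(0,255,255),-1)
cv2.imwrite("pics/s3.png",f);st()
E
```

```text
t 6.05 pos [0.5835 0.0588 0.0664] tipz 0.0584 x [1.    0.031 0.001] z [ 0.001  0.    -1.   ] F [0.4 0.  0.2] w 0.0 ta 0.008
NL tool xy mm [ -99.1 -119.1]
NR tool xy mm [-99.3   0.9]
FL tool xy mm [   0.8 -119. ]
FR tool xy mm [0.8 1.1]
C tool xy mm [-49.2 -59.1]
tNL tool xy mm [ -99.1 -176.1]
tNR tool xy mm [-99.3  57.9]
tFL tool xy mm [   0.9 -176. ]
tFR tool xy mm [ 0.7 58. ]
```

View pics/s3.png

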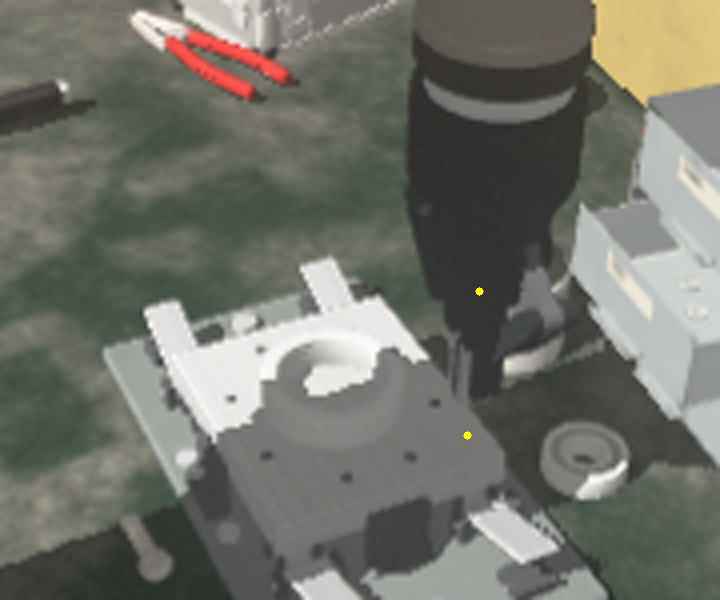

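Fingertips show at about (475,395), still above the plate corner. There is no force yet, so I'll continue by feel.

Emit:
apply_moves([
  {"tx": 0, "ty": 0, "tz": 4, "spin": 0, "claw": 0},
  {"tx": 0, "ty": 0, "tz": 3, "spin": 0, "claw": 0},
  {"tx": 0, "ty": 0, "tz": 2, "spin": 0, "claw": 0},
  {"tx": 0, "ty": 0, "tz": 0, "spin": 0, "claw": 0},
  {"tx": 0, "ty": 0, "tz": 0, "spin": 0, "claw": 0},
])

```text
time_s: 6.68
eef_pos: [0.5833, 0.0587, 0.0572]
eef_rot: [0.0, 1.0, 0.016, 0.0]
contact_force: [0.0, 0.2, 0.7]
width: -0.0002
grasp_force: 0.0
```

Emit:
apply_moves([
  {"tx": 0, "ty": 0, "tz": 2, "spin": 0, "claw": 0},
  {"tx": 0, "ty": 0, "tz": 2, "spin": 0, "claw": 0},
  {"tx": 0, "ty": 0, "tz": 0, "spin": 0, "claw": 0},
])

```text
time_s: 7.05
eef_pos: [0.583, 0.0587, 0.0529]
eef_rot: [0.0, 1.0, 0.016, -0.0]
contact_force: [0.5, 0.8, 1.0]
width: 0.0001
grasp_force: 0.0
```

```bash
python3 - <<'E'
from h import *
s=ctrl.sense();t=s["eef_pos"];o=[]
for c,(r,k) in {"side":(130,180),"top":(110,190)}.items():
    p=ctrl.get_image(c)
    def pr(P):
        E=np.array(p["extrinsics"]);return (cv2.projectPoints(np.array([P],float),cv2.Rodrigues(E[:3,:3])[0],E[:3,3],np.array(p["intrinsics"],float),np.array(p["dist"],float))[0][0,0]-[k,r])*3.3
    f=cv2.resize(np.ascontiguousarray(p["frame"][r:r+160,k:k+(150 if c=="side" else 90+0)][:,:,::-1]),None,fx=3.3,fy=3.3,interpolation=2)
    for dz in(.008,-.011,-.065):
        u=pr([t[0],t[1],t[2]-dz]).astype(int);cv2.circle(f,tuple(map(int,u)),2,(0,255,255),-1)
    o.append(f)
cv2.imwrite("pics/s4.png",np.hstack(o));print(np.hstack(o).shape,s["contact_force"])
E
```

```text
(528, 792, 3) [0.49494739 0.79681852 0.99401844]
```

View pics/s4.png

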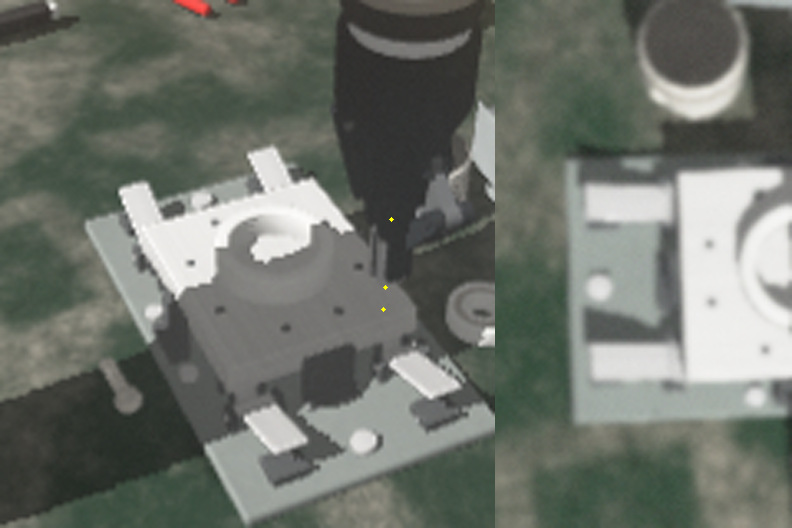

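Emit:
apply_moves([
  {"tx": 0, "ty": 0, "tz": 2, "spin": 0, "claw": 0},
  {"tx": 0, "ty": 0, "tz": 2, "spin": 0, "claw": 0},
  {"tx": 0, "ty": 0, "tz": 0, "spin": 0, "claw": 0},
])

```text
time_s: 7.52
eef_pos: [0.583, 0.0586, 0.0489]
eef_rot: [0.0, 1.0, 0.016, -0.0]
contact_force: [-0.4, -0.3, -0.3]
width: 0.0002
grasp_force: 0.0
```

```bash
python3 - <<'E'
from h import *
a=cv2.imread("pics/top0.png")[:,:,::-1];p=ctrl.get_image("top");b=p["frame"]
t=ctrl.sense()["eef_pos"]
def pr(P):
    E=np.array(p["extrinsics"]);return cv2.projectPoints(np.array([P],float),cv2.Rodrigues(E[:3,:3])[0],E[:3,3],np.array(p["intrinsics"],float),np.array(p["dist"],float))[0][0,0]
f=cv2.resize(np.ascontiguousarray(b[110:260,200:370][:,:,::-1]),None,fx=4,fy=4,interpolation=2)
for g in [(*G[k],.052) for k in("FR","FL","NR","NL")]+[(t[0],t[1],z) for z in (.04,.15,.25)]:
    u=(pr(g)-[200,110])*4;cv2.circle(f,(int(u[0]),int(u[1])),4,(0,0,255),-1)
cv2.imwrite("pics/t1.png",f);st()
E
```

```text
t 7.575 pos [0.5831 0.0587 0.049 ] tipz 0.041 x [ 1.     0.031 -0.   ] z [-0. -0. -1.] F [-0.   0.5  0. ] w 0.0002 ta 0.008
NL tool xy mm [ -98.7 -119.2]
NR tool xy mm [-98.9   0.8]
FL tool xy mm [   1.2 -119.1]
FR tool xy mm [1.2 0.9]
C tool xy mm [-48.8 -59.2]
tNL tool xy mm [ -98.7 -176.2]
tNR tool xy mm [-98.9  57.8]
tFL tool xy mm [   1.3 -176.1]
tFR tool xy mm [ 1.1 57.9]
```

View pics/t1.png

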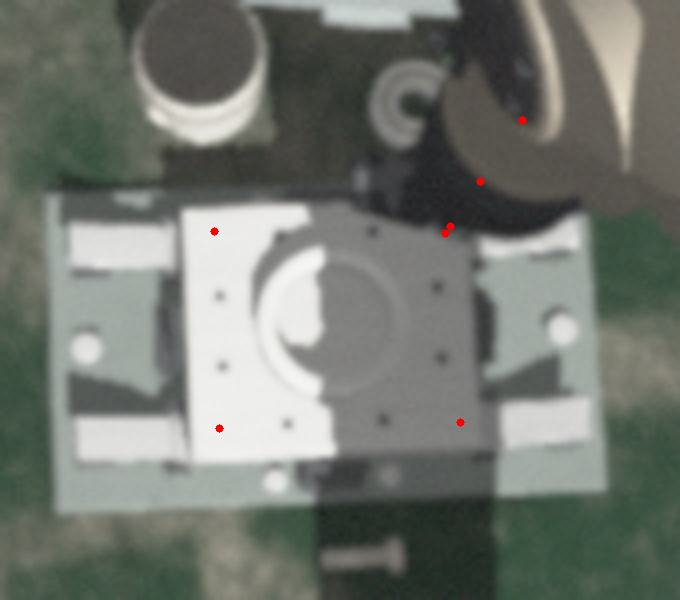

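The top view shows the tool laterally over the far right corner (dots at 445–480, 182–235). The tips are simply higher than nominal, so I'll keep descending.

Emit:
apply_moves([
  {"tx": 0, "ty": 0, "tz": 2, "spin": 0, "claw": 0},
  {"tx": 0, "ty": 0, "tz": 2, "spin": 0, "claw": 0},
  {"tx": 0, "ty": 0, "tz": 0, "spin": 0, "claw": 0},
])

```text
time_s: 7.95
eef_pos: [0.583, 0.0587, 0.0449]
eef_rot: [0.0, 1.0, 0.016, -0.0]
contact_force: [0.5, 0.3, 0.1]
width: -0.0
grasp_force: 0.0
```

Emit:
apply_moves([
  {"tx": 0, "ty": 0, "tz": 2, "spin": 0, "claw": 0},
  {"tx": 0, "ty": 0, "tz": 2, "spin": 0, "claw": 0},
  {"tx": 0, "ty": 0, "tz": 0, "spin": 0, "claw": 0},
])

```text
time_s: 8.32
eef_pos: [0.583, 0.0587, 0.0409]
eef_rot: [0.0, 1.0, 0.016, -0.0]
contact_force: [-0.2, -0.2, 0.4]
width: 0.0001
grasp_force: 0.0
```

Emit:
apply_moves([
  {"tx": 0, "ty": 0, "tz": 2, "spin": 0, "claw": 0},
  {"tx": 0, "ty": 0, "tz": 2, "spin": 0, "claw": 0},
  {"tx": 0, "ty": 0, "tz": 0, "spin": 0, "claw": 0},
])

```text
time_s: 8.7
eef_pos: [0.583, 0.0587, 0.0369]
eef_rot: [0.0, 1.0, 0.016, -0.0]
contact_force: [-0.4, 0.1, -0.4]
width: 0.0
grasp_force: 0.0
```

```bash
python3 - <<'E'
from h import *
p=ctrl.get_image("side")
f=cv2.resize(np.ascontiguousarray(p["frame"][170:260,230:350][:,:,::-1]),None,fx=6,fy=6,interpolation=2)
f=cv2.convertScaleAbs(f,alpha=1.8,beta=0)
t=ctrl.sense()["eef_pos"]
def pr(P):
    E=np.array(p["extrinsics"]);return (cv2.projectPoints(np.array([P],float),cv2.Rodrigues(E[:3,:3])[0],E[:3,3],np.array(p["intrinsics"],float),np.array(p["dist"],float))[0][0,0]-[230,170])*6
for g in [(t[0],t[1],.052),(t[0],t[1],t[2]+.1)]:
    u=pr(g);cv2.circle(f,(int(u[0]),int(u[1])),3,(0,0,255),-1)
print(ctrl.sense()["contact_force"]);cv2.imwrite("pics/s5.png",f)
E
```

```text
[-0.53358761  0.27371606  0.41262985]
```

View pics/s5.png

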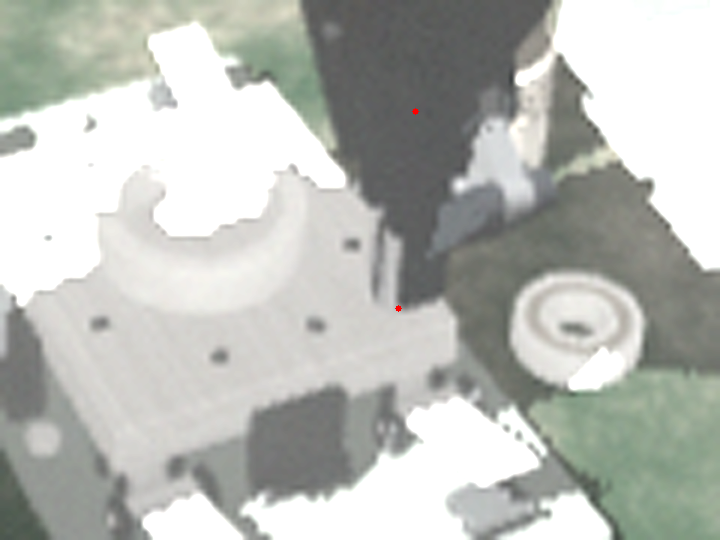

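The tips now show right at the plate's far right corner, at about (400,305). Contact should come within a few mm.

Emit:
apply_moves([
  {"tx": -3, "ty": 0, "tz": 2, "spin": 0, "claw": 0},
  {"tx": 0, "ty": 0, "tz": 0, "spin": 0, "claw": 0},
])

```text
time_s: 9.0
eef_pos: [0.5797, 0.0585, 0.035]
eef_rot: [0.0, 1.0, 0.016, -0.0]
contact_force: [-0.9, -0.5, 0.3]
width: -0.0002
grasp_force: 0.0
```

Emit:
apply_moves([
  {"tx": 0, "ty": 0, "tz": 2, "spin": 0, "claw": 0},
  {"tx": 0, "ty": 0, "tz": 0, "spin": 0, "claw": 0},
])

```text
time_s: 9.25
eef_pos: [0.5801, 0.0586, 0.033]
eef_rot: [0.0, 1.0, 0.016, -0.0]
contact_force: [-0.9, -0.2, 0.6]
width: -0.0002
grasp_force: 0.0
```

Emit:
apply_moves([
  {"tx": 0, "ty": 0, "tz": 2, "spin": 0, "claw": 0},
  {"tx": 0, "ty": 0, "tz": 0, "spin": 0, "claw": 0},
])

```text
time_s: 9.5
eef_pos: [0.5801, 0.0586, 0.031]
eef_rot: [0.0, 1.0, 0.016, -0.0]
contact_force: [-0.0, -0.0, -0.2]
width: -0.0001
grasp_force: 0.0
```

Emit:
apply_moves([
  {"tx": 0, "ty": 0, "tz": 2, "spin": 0, "claw": 0},
  {"tx": 0, "ty": 0, "tz": 0, "spin": 0, "claw": 0},
])

```text
time_s: 9.75
eef_pos: [0.5801, 0.0586, 0.029]
eef_rot: [0.0, 1.0, 0.016, -0.0]
contact_force: [0.3, -0.4, -0.5]
width: -0.0
grasp_force: 0.0
```

Emit:
apply_moves([
  {"tx": 0, "ty": 0, "tz": 2, "spin": 0, "claw": 0},
  {"tx": 0, "ty": 0, "tz": 0, "spin": 0, "claw": 0},
])

```text
time_s: 10.0
eef_pos: [0.5802, 0.0586, 0.0271]
eef_rot: [0.0, 1.0, 0.016, -0.0]
contact_force: [-0.2, -0.4, 0.5]
width: -0.0
grasp_force: 0.0
```

```bash
python3 - <<'E'
from h import *
a=cv2.imread("pics/s5.png")
p=ctrl.get_image("side")
f=cv2.resize(np.ascontiguousarray(p["frame"][170:260,230:350][:,:,::-1]),None,fx=6,fy=6,interpolation=2)
f=cv2.convertScaleAbs(f,alpha=1.8,beta=0)
cv2.imwrite("pics/s6.png",f);st()
for n in ["plate","corner_far_right","corner_near_left"]:print(n,[(r["score"],np.array(r["location"])*[512,384]) for r in ctrl.spot_point(p,n)[:1]])
E
```

```text
t 10.05 pos [0.5802 0.0586 0.0271] tipz 0.0191 x [ 1.     0.031 -0.   ] z [-0. -0. -1.] F [ 0.5 -0.4  0.4] w -0.0001 ta 0.008
NL tool xy mm [ -95.8 -119.2]
NR tool xy mm [-96.    0.8]
FL tool xy mm [   4.2 -119.1]
FR tool xy mm [4.1 0.9]
C tool xy mm [-45.9 -59.2]
tNL tool xy mm [ -95.8 -176.2]
tNR tool xy mm [-96.   57.8]
tFL tool xy mm [   4.2 -176.1]
tFR tool xy mm [ 4.  57.9]
plate [(0.73, array([260.096 , 216.6912]))]
corner_far_right [(0.67, array([296.0896, 224.4864]))]
corner_near_left [(0.69, array([228.9152, 198.6048]))]
```

View pics/s6.png

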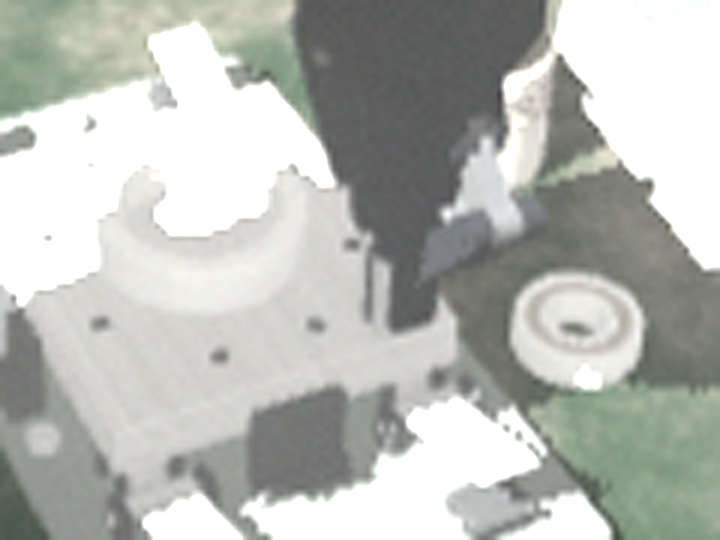

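Tips at about (410,325) now overlap the plate corner, still with no force. Continuing by feel.

Emit:
apply_moves([
  {"tx": 2, "ty": 0, "tz": 2, "spin": 0, "claw": 0},
  {"tx": 0, "ty": 0, "tz": 0, "spin": 0, "claw": 0},
])

```text
time_s: 10.45
eef_pos: [0.5804, 0.0586, 0.0268]
eef_rot: [0.001, 1.0, 0.016, -0.002]
contact_force: [-8.0, -0.6, 15.3]
width: -0.0003
grasp_force: 7.8
```

Emit:
apply_moves([
  {"tx": 0, "ty": 0, "tz": 2, "spin": 0, "claw": 0},
  {"tx": 0, "ty": 0, "tz": 0, "spin": 0, "claw": 0},
])

```text
time_s: 10.7
eef_pos: [0.5805, 0.0585, 0.0267]
eef_rot: [0.001, 1.0, 0.015, -0.002]
contact_force: [-12.1, -2.1, 28.0]
width: 0.0002
grasp_force: 13.7
```

Emit:
apply_moves([
  {"tx": 0, "ty": 0, "tz": 2, "spin": 0, "claw": 0},
  {"tx": 0, "ty": 0, "tz": 0, "spin": 0, "claw": 0},
])

```text
time_s: 10.95
eef_pos: [0.5806, 0.0585, 0.0265]
eef_rot: [0.002, 1.0, 0.015, -0.002]
contact_force: [-16.0, -2.5, 39.2]
width: 0.0002
grasp_force: 19.6
```

FR is firm: contact at TCP z = 0.027 and no dip up to 39 N. Next is near right.

Emit:
apply_moves([
  {"tx": 0, "ty": 0, "tz": -10, "spin": 0, "claw": 0},
  {"tx": 0, "ty": 0, "tz": -12, "spin": 0, "claw": 0},
  {"tx": -24, "ty": 0, "tz": 0, "spin": 0, "claw": 0},
  {"tx": -24, "ty": 0, "tz": 0, "spin": 0, "claw": 0},
  {"tx": -24, "ty": 0, "tz": 0, "spin": 0, "claw": 0},
  {"tx": -24, "ty": 1, "tz": 0, "spin": 0, "claw": 0},
  {"tx": 0, "ty": 0, "tz": 6, "spin": 0, "claw": 0},
  {"tx": 0, "ty": 0, "tz": 6, "spin": 0, "claw": 0},
  {"tx": 0, "ty": 0, "tz": 3, "spin": 0, "claw": 0},
  {"tx": 0, "ty": 0, "tz": 0, "spin": 0, "claw": 0},
  {"tx": 0, "ty": 0, "tz": 0, "spin": 0, "claw": 0},
])

```text
time_s: 12.32
eef_pos: [0.4867, 0.0548, 0.0282]
eef_rot: [-0.0, 1.0, 0.016, 0.0]
contact_force: [0.1, 0.7, 0.4]
width: -0.0001
grasp_force: 0.0
```

Emit:
apply_moves([
  {"tx": 0, "ty": 0, "tz": 2, "spin": 0, "claw": 0},
  {"tx": 0, "ty": 0, "tz": 2, "spin": 0, "claw": 0},
  {"tx": 0, "ty": 0, "tz": 0, "spin": 0, "claw": 0},
])

```text
time_s: 12.7
eef_pos: [0.4869, 0.0548, 0.0267]
eef_rot: [0.001, 1.0, 0.016, 0.0]
contact_force: [-6.5, -1.0, 21.9]
width: 0.0
grasp_force: 10.8
```

NR is firm. Next is near left, passing higher because of the race.

Emit:
apply_moves([
  {"tx": 0, "ty": 0, "tz": -15, "spin": 0, "claw": 0},
  {"tx": 0, "ty": 0, "tz": -16, "spin": 0, "claw": 0},
  {"tx": -1, "ty": -40, "tz": 0, "spin": 0, "claw": 0},
  {"tx": -2, "ty": -40, "tz": 0, "spin": 0, "claw": 0},
  {"tx": 0, "ty": -40, "tz": 0, "spin": 0, "claw": 0},
  {"tx": 0, "ty": 0, "tz": 14, "spin": 0, "claw": 0},
  {"tx": 0, "ty": 0, "tz": 9, "spin": 0, "claw": 0},
  {"tx": 0, "ty": 0, "tz": 3, "spin": 0, "claw": 0},
  {"tx": 0, "ty": 0, "tz": 0, "spin": 0, "claw": 0},
  {"tx": 0, "ty": 0, "tz": 0, "spin": 0, "claw": 0},
])

```text
time_s: 13.95
eef_pos: [0.4799, 0.174, 0.0294]
eef_rot: [0.0, 1.0, 0.015, 0.0]
contact_force: [-0.3, -0.2, -0.2]
width: -0.0005
grasp_force: 0.0
```

Emit:
apply_moves([
  {"tx": 0, "ty": 0, "tz": 2, "spin": 0, "claw": 0},
  {"tx": 0, "ty": 0, "tz": 2, "spin": 0, "claw": 0},
  {"tx": 0, "ty": 0, "tz": 0, "spin": 0, "claw": 0},
])

```text
time_s: 14.32
eef_pos: [0.4796, 0.1746, 0.0252]
eef_rot: [0.0, 1.0, 0.016, 0.0]
contact_force: [-0.3, 0.1, 1.9]
width: 0.0004
grasp_force: 0.6
```

NL appears to give way, so I'll press further.

Emit:
apply_moves([
  {"tx": 0, "ty": 0, "tz": 2, "spin": 0, "claw": 0},
  {"tx": 0, "ty": 0, "tz": 2, "spin": 0, "claw": 0},
  {"tx": 0, "ty": 0, "tz": 0, "spin": 0, "claw": 0},
])

```text
time_s: 14.7
eef_pos: [0.4795, 0.1748, 0.0225]
eef_rot: [0.0, 1.0, 0.016, -0.0]
contact_force: [-5.2, -1.2, 13.3]
width: 0.0
grasp_force: 6.7
```

Emit:
apply_moves([
  {"tx": 0, "ty": 0, "tz": 1.5, "spin": 0, "claw": 0},
  {"tx": 0, "ty": 0, "tz": 0, "spin": 0, "claw": 0},
  {"tx": 0, "ty": 0, "tz": 0, "spin": 0, "claw": 0},
])

```text
time_s: 15.08
eef_pos: [0.4796, 0.1748, 0.0222]
eef_rot: [0.001, 1.0, 0.016, 0.0]
contact_force: [-7.2, -2.4, 24.4]
width: 0.0
grasp_force: 12.0
```

NL dips 4.6 mm, so it is the rocking corner. Next I press its tongue.

Emit:
apply_moves([
  {"tx": 0, "ty": 0, "tz": -10, "spin": 0, "claw": 0},
  {"tx": 0, "ty": 0, "tz": -14, "spin": 0, "claw": 0},
  {"tx": 1, "ty": -29, "tz": 0, "spin": 0, "claw": 0},
  {"tx": 1, "ty": -29, "tz": 0, "spin": 0, "claw": 0},
  {"tx": 0, "ty": 0, "tz": 0, "spin": 0, "claw": 0},
  {"tx": 0, "ty": 0, "tz": 10, "spin": 0, "claw": 0},
  {"tx": 0, "ty": 0, "tz": 10, "spin": 0, "claw": 0},
  {"tx": 0, "ty": 0, "tz": 5, "spin": 0, "claw": 0},
  {"tx": 0, "ty": 0, "tz": 5, "spin": 0, "claw": 0},
  {"tx": 0, "ty": 0, "tz": 0, "spin": 0, "claw": 0},
  {"tx": 0, "ty": 0, "tz": 0, "spin": 0, "claw": 0},
])

```text
time_s: 16.45
eef_pos: [0.4798, 0.2326, 0.0138]
eef_rot: [-0.0, 1.0, 0.016, 0.0]
contact_force: [0.6, 0.6, 0.4]
width: -0.0
grasp_force: 0.0
```

Emit:
apply_moves([
  {"tx": 0, "ty": 0, "tz": 2, "spin": 0, "claw": 0},
  {"tx": 0, "ty": 0, "tz": 2, "spin": 0, "claw": 0},
  {"tx": 0, "ty": 0, "tz": 0, "spin": 0, "claw": 0},
])

```text
time_s: 16.82
eef_pos: [0.4801, 0.2337, 0.0106]
eef_rot: [-0.001, 1.0, 0.016, 0.001]
contact_force: [-1.3, 0.7, 6.1]
width: -0.0004
grasp_force: 2.7
```

Contact at about 0.011, as expected for the standing tongue. Pressing on.

Emit:
apply_moves([
  {"tx": 0, "ty": 0, "tz": 2, "spin": 0, "claw": 0},
  {"tx": 0, "ty": 0, "tz": 2, "spin": 0, "claw": 0},
  {"tx": 0, "ty": 0, "tz": 2, "spin": 0, "claw": 0},
  {"tx": 0, "ty": 0, "tz": 0, "spin": 0, "claw": 0},
])

```text
time_s: 17.32
eef_pos: [0.4801, 0.2352, 0.0049]
eef_rot: [-0.002, 1.0, 0.016, 0.001]
contact_force: [-2.3, 2.2, 6.2]
width: 0.0001
grasp_force: 2.9
```

Emit:
apply_moves([
  {"tx": 0, "ty": 0, "tz": 2, "spin": 0, "claw": 0},
  {"tx": 0, "ty": 0, "tz": 2, "spin": 0, "claw": 0},
  {"tx": 0, "ty": 0, "tz": 2, "spin": 0, "claw": 0},
  {"tx": 0, "ty": 0, "tz": 0, "spin": 0, "claw": 0},
])

```text
time_s: 17.82
eef_pos: [0.4801, 0.236, -0.001]
eef_rot: [-0.002, 1.0, 0.016, 0.001]
contact_force: [-2.6, 3.2, 5.3]
width: 0.0
grasp_force: 2.8
```

Emit:
apply_moves([
  {"tx": 0, "ty": 0, "tz": 2, "spin": 0, "claw": 0},
  {"tx": 0, "ty": 0, "tz": 1, "spin": 0, "claw": 0},
  {"tx": 0, "ty": 0, "tz": 0, "spin": 0, "claw": 0},
])

```text
time_s: 18.2
eef_pos: [0.4802, 0.2361, -0.0033]
eef_rot: [-0.002, 1.0, 0.016, 0.001]
contact_force: [-4.3, 3.8, 11.9]
width: 0.0001
grasp_force: 5.6
```

Emit:
apply_moves([
  {"tx": 0, "ty": 0, "tz": 2, "spin": 0, "claw": 0},
  {"tx": 0, "ty": 0, "tz": 1, "spin": 0, "claw": 0},
  {"tx": 0, "ty": 0, "tz": 0, "spin": 0, "claw": 0},
  {"tx": 0, "ty": 0, "tz": 0, "spin": 0, "claw": 0},
])

```text
time_s: 18.7
eef_pos: [0.4805, 0.2361, -0.0041]
eef_rot: [-0.001, 1.0, 0.016, 0.002]
contact_force: [-7.9, -0.2, 29.2]
width: -0.0001
grasp_force: 14.7
```

The tongue is flat against its stop. Now I'll recheck the corner, keeping below 15 N.

Emit:
apply_moves([
  {"tx": 0, "ty": 0, "tz": -10, "spin": 0, "claw": 0},
  {"tx": 0, "ty": 0, "tz": -20, "spin": 0, "claw": 0},
  {"tx": 0, "ty": 0, "tz": -20, "spin": 0, "claw": 0},
  {"tx": 0, "ty": 29, "tz": 0, "spin": 0, "claw": 0},
  {"tx": 0, "ty": 29, "tz": 0, "spin": 0, "claw": 0},
  {"tx": 0, "ty": 0, "tz": 0, "spin": 0, "claw": 0},
  {"tx": 0, "ty": 0, "tz": 8, "spin": 0, "claw": 0},
  {"tx": 0, "ty": 0, "tz": 4, "spin": 0, "claw": 0},
  {"tx": 0, "ty": 0, "tz": 0, "spin": 0, "claw": 0},
  {"tx": 0, "ty": 0, "tz": 0, "spin": 0, "claw": 0},
])

```text
time_s: 19.95
eef_pos: [0.4815, 0.1752, 0.0296]
eef_rot: [-0.0, 1.0, 0.016, -0.0]
contact_force: [0.3, 0.1, 0.6]
width: -0.0003
grasp_force: 0.0
```

Emit:
apply_moves([
  {"tx": 0, "ty": 0, "tz": 2, "spin": 0, "claw": 0},
  {"tx": 0, "ty": 0, "tz": 1, "spin": 0, "claw": 0},
  {"tx": 0, "ty": 0, "tz": 0, "spin": 0, "claw": 0},
])

```text
time_s: 20.32
eef_pos: [0.4815, 0.1746, 0.0269]
eef_rot: [0.0, 1.0, 0.016, 0.0]
contact_force: [-1.1, -1.0, 3.5]
width: 0.0003
grasp_force: 1.5
```

Emit:
apply_moves([
  {"tx": 0, "ty": 0, "tz": 0.7, "spin": 0, "claw": 0},
  {"tx": 0, "ty": 0, "tz": 0, "spin": 0, "claw": 0},
  {"tx": 0, "ty": 0, "tz": 0, "spin": 0, "claw": 0},
  {"tx": 0, "ty": 0, "tz": 0, "spin": 0, "claw": 0},
])

```text
time_s: 20.82
eef_pos: [0.4816, 0.1747, 0.0267]
eef_rot: [0.0, 1.0, 0.016, 0.0]
contact_force: [-2.7, -0.3, 7.4]
width: -0.0002
grasp_force: 4.0
```

It holds at 0.0267 with 7.4 N, so the corner is firm. Now I'll retreat and take a last look.

Emit:
apply_moves([
  {"tx": 0, "ty": 0, "tz": -10, "spin": 0, "claw": 0},
  {"tx": 0, "ty": 0, "tz": -40, "spin": 0, "claw": 0},
  {"tx": 0, "ty": 0, "tz": -50, "spin": 0, "claw": 0},
  {"tx": 0, "ty": 0, "tz": -50, "spin": 0, "claw": 0},
  {"tx": 0, "ty": 0, "tz": 0, "spin": 0, "claw": 0},
  {"tx": 0, "ty": 0, "tz": 0, "spin": 0, "claw": 0},
])

```text
time_s: 21.58
eef_pos: [0.4812, 0.1742, 0.1757]
eef_rot: [0.0, 1.0, 0.016, -0.0]
contact_force: [0.7, 0.3, -0.4]
width: -0.0
grasp_force: 0.0
```

```bash
python3 - <<'E'
from h import *
p=ctrl.get_image("side");f=p["frame"][160:310,180:360];cv2.imwrite("pics/end.png",cv2.resize(f[:,:,::-1],None,fx=4,fy=4,interpolation=2))
print(ctrl.sense()["contact_force"])
E
```

```text
[-0.4633065  -0.24349092 -1.5808075 ]
```

View pics/end.png

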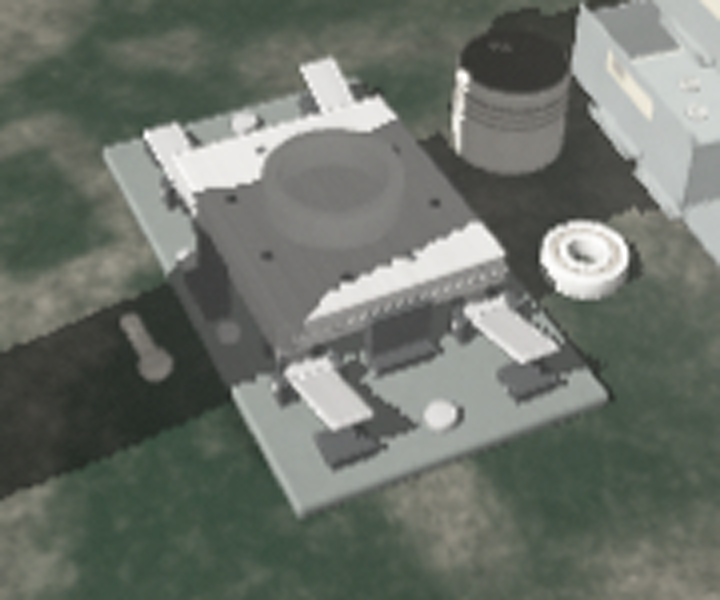

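The near left tongue at (165,140) is now flat. The other three, at (325,85), (510,330) and (330,395), still stand. The plate and bystanders have not moved.

```bash
python3 -c "
from workcell import ctrl
print(ctrl.hand_in())"
```

```text
the job is handed in; nothing more can be done
None
```

Handed in: near left was the rocking corner (it dipped about 4.6 mm); I pressed its tongue flat, and the corner then held at 7.4 N with no dip, while the other three tongues still stand (far left was not press-tested; the hand-in returned no verdict).

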